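Set the plate shaker to speed four and start it

ROBOT

A 7-joint arm with a two-finger parallel gripper is mounted at the origin on the work surface. World frame = base frame: x ahead of the robot, y to its left, z up, the work surface at z = 0. Lengths are in m, angles in rad, forces in N, time in s.
With the tool pointing down it reaches from about 0.425 to 0.925 m from the base axis. Payload 6.8 kg.
Tool frame: the origin (TCP) lies between the finger pads; the fingertips stand 17 mm ahead of it and the grasp point (between the pads) lies 2 mm behind it; z points along the fingers, x is the direction in which the jaws open and shut, and the axes are right-handed (so a half turn about z gives the same grasp; the last joint's range is limited). The gripper opens to 85 mm and grips with 20 to 120 N. Pads are 22 mm wide; open, the fingers measure 114 mm over their backs; the gripper's body (76 mm by 85 mm) begins 54 mm behind the grasp point. The pads swing forward as they close: fully open they stand 13 mm farther back than shut.
Start: joints at [-1.41, 0.477, 0.022, 1.555, -0.011, 1.109, -0.083], TCP at [0.179, 0.651, 0.248] pointing down, gripper open.
Joint ranges: [-2.96, 2.96], [-0.34, 2.1], [-1.41, 1.46], [0.24, 2.44], [-1.37, 4.51], [0.17, 1.92], [-2.96, 2.96]. Speed limits (rad/s): [2.39, 2.39, 3.14, 3.14, 3.14, 3.14, 3.14].

INTERFACE

Orientations are given as a unit quaternion [w, x, y, z].
In Python, from station import readout, read_camera, get_calibration, bot, models gives the robot as it stands.
- The arm moves only by the tool carry_out, never from a script. Its argument "deltas" is a list of rows, each a list of 2 entries, a list of its own where there are three numbers: the shift along the tool's x, y, z in cm, then the turn about the tool's z in degrees. A call has 1 to 10 rows; each row is the pose to reach, as a shift and turn from the pose measured when the call began, along the tool's axes at that moment; what a row does not reach only later rows make up. A row lasts 1/8 s, in which the tool goes at most 62.5 mm and 10.7 degrees, less where a joint would pass 70% of its speed; a pose out of reach is approached as far as the arm can. A call with a gripper value outside its range is refused whole. "hand" is the opening, from 0 (shut) to 1 (fully open), set as the call begins (left out, the last holds). The fingers move at their own pace and stop on an object; "newtons" is the grip in N (left out, the last holds). Time passes only in rows, so rows that repeat a pose let the fingers close. It gives the time, the measured TCP pose, the force and the opening at its end, in the units of the state.
- readout.get_obs(): the state, without advancing time (a new reading comes with each control period).
- read_camera(name): name is "side" or "top"; returns the picture (400x640x3 uint8, red, green, blue); there is no depth.
- get_calibration(name): a dict with "fov_y" (degrees; the focal length in pixels is half the picture's height over the tangent of half this angle, whatever the lens; pixels are square), "cx", "cy" (the principal point, pixels), "world_from_camera" (4x4, takes a point from camera to world coordinates). Camera axes: x right, y down, z forward; pixel columns grow to the right and rows downward; lengths in m; the calibration is good to about 2 mm. A picture is of the moment at which its call begins. get_calibration takes no time and is no camera call.
- bot.hand_in(): hands the job in, once; it reports no verdict.
Trained networks look in the newest picture that a camera, given by its name, has taken for a name from the list of things; names that differ only in an ending like _2 or _b are one class to them, and where a whole thing is asked for, a point or a joint stands for the part that bears it (a point fixed in the world has none). Each returns a list of dicts, best first, with "score" (0 to 1); they miss things now and then, are a little off and sometimes report something else, mostly with a low value. They report only what shows in the picture. A call takes as long as a camera call.
- models.spot_in(query, camera): "centre" ([row, column] in pixels, amid what is visible of it).
The state is a dict: "t": time; "q": joint angles; "joint_vel": joint speeds; "joint_torque": joint torques, N m; "eef_pos": TCP position; "tool_rot": TCP orientation; "contact_force": force on the tool from outside, world axes, zero at the start; "torque": the same for the moment, N m; "gripper_width": opening from 0.0 (shut) to 1.0 (fully open).
Only numpy, scipy, OpenCV 4.12 (cv2) and the standard library are available. Lean on these libraries where they do the work, as an engineer would, in place of code of your own. Each camera call takes 0.05 s, during which the arm holds its last target. There are 200 camera calls.

TASK

Get the plate shaker going at speed 4: with a fingertip, push the lug of the speed dial (the right-hand dial) round clockwise, click by click, until it rests in the fourth click stop after the off dot, and only then press the start button right down and let it spring back. Push the lug, don't take it between the fingers, and leave the timer dial, the well plates and everything else on the bench as they are.

Things in the scene. Friction and masses are not known exactly. Their poses are not given: they have to be found in the camera images.
- speed_dial (a joint): Right-hand dial on the shaker's sloping panel, the stepped speed selector. Rad, 0 at off, growing clockwise seen from above the panel. Click stops every 45 degrees (0.785 rad): off, speeds 1 to 6; end stops at 0 and 4.71. Starts at off, speed 1 or 2. The crests, halfway between stops, take about 0.06 N m (2 to 3 N on the lug); past a crest it jumps to the next stop by itself and stays.
- speed_dial_axis (a point): Where the speed dial's axis meets the panel face. Frame fixed to the panel, which slopes 20 degrees: x up the slope (away from the robot), y to the operator's left, z square out of the panel. The dial is a black disc 62 mm across, 8 mm high, with a hub 22 mm across, 20 mm high, and one finger lug. Its axis is 128 mm right of the timer dial's axis and 92 mm left of the start button's.
- speed_dial_lug (a point): Point in the speed dial's finger lug, 27 mm from the axis, 19 mm above the panel, mid-thickness. The lug is a black radial bar 10 mm thick, from the hub out to 36 mm from the axis, 8 to 30 mm above the panel, white line on top: it is the dial's pointer. Turns with the dial: x outwards along the lug, y across it (counter-clockwise side positive), z out of the panel.
- off_dot (a point): Round white dot printed on the panel 43 mm from the speed dial's axis, down-slope to the left (135 degrees left of straight up-slope): the lug points at it at off. Clockwise from it follow six white bars, one per speed, 45 degrees apart, that grow in length and width.
- mark_four (a point): Middle of the fourth bar, 46 mm from the speed dial's axis, up-slope to the right (45 degrees right of straight up-slope): the lug points at it on speed 4.
- start (a joint): Start push button at the right end of the sloping panel: white round cap 24 mm across in a black collar 40 mm across and 12 mm high. Value in m: 0 released, 0.006 fully down; it springs back. Fully down takes about 5 N (1.5 N to begin), straight into the panel.
- start_top (a point): Centre of the start button's cap, on its top face, 22 mm above the panel face when released; x up the slope, z square out of the panel (press along -z). Moves with the cap.
- timer_dial_lug (a point): The like point on the lug of the left-hand dial, the timer: same size and shape as the speed dial, with a fine even scale round it, no clicks, light friction. Already set; not to be turned.
- shaker: Plate shaker, white housing 360 (x) by 340 (y) by 122 mm high, standing fixed on the bench with its sloping control panel towards the robot; origin at the centre of its underside, x from the panel to its back, y to the operator's left. The panel takes up the front 120 mm and rises from 50 mm high at the front edge to 94 mm; the flat tray behind it is 116 mm high with a low rim to 122 mm. Nothing on the panel is taller than the lugs.
- plate_left: Clear 24-well plate 127 x 85 x 20 mm lying loose on the shaker's tray, left; origin at the centre of its underside.
- plate_right: The same, on the tray's right.
- tube: Capped 50 ml tube, 35 mm across and 112 mm tall, standing loose just right of the shaker's panel; origin at the centre of its underside.
- marker: Marker pen 142 x 15 x 14 mm lying in front of the shaker; origin under its middle.
- culture_flask: Clear culture flask, about 155 x 85 x 36 mm, lying left of the shaker; origin under its middle.
- tip_box: Pipette tip box 124 x 86 x 70 mm, at the right of the bench; origin at the centre of its underside.
- bottle: Glass bottle 70 mm across, 140 mm tall, at the right of the bench; origin at the centre of its underside.
- tube_rack: White rack with capped tubes, 100 x 190 x 118 mm, at the left of the bench; origin at the centre of its underside.

How it is judged:
On the way, in this order (a step that is already met when the one before it is completed fails the run):
1. the speed dial rests in the click stop of speed 4 (value of joint speed_dial between 3.0116 and 3.2716 rad and velocity of joint speed_dial between -0.3 and 0.3 rad/s), for 0.3 s.
2. the start button is pressed right down with the dial on speed 4 (value of joint speed_dial between 3.0116 and 3.2716 rad and value of joint start above 0.0045 m), for 0.05 s.
At the end, for the whole second after the job is handed in: The speed dial rests in the stop of speed 4 (3.14 rad, within 0.13 rad), the start button has been pressed (at least 4.5 of its 6 mm) and has sprung back, the timer dial's lug is within 6 mm, the well plates within 12 mm and every other loose thing within 20 mm of where it began (value of joint speed_dial between 3.0116 and 3.2716 rad and value of joint start below 0.0015 m and distance of timer_dial_lug from where it was at the start of the episode below 0.006 m and distance of each of plate_left, plate_right from where it was at the start of the episode below 0.012 m and distance of each of tube, marker, culture_flask, tip_box, bottle, tube_rack from where it was at the start of the episode below 0.02 m); the robot touches nothing.
It fails at once if the shaker is started while the speed dial is not on speed 4 (value of joint start above 0.004 m and not (value of joint speed_dial between 3.0116 and 3.2716 rad)).
It fails at once if the timer dial is turned (its lug moves more than 6 mm) (distance of timer_dial_lug from where it was at the start of the episode above 0.006 m).
It fails at once if the speed dial's lug is taken between the fingers instead of being pushed (y of the grasp point in the frame of speed_dial_lug between -0.006 and 0.003 m and x of the grasp point in the frame of speed_dial_lug between -0.07 and 0.02 m and z of the grasp point in the frame of speed_dial_lug below 0.018 m and contact force between the fingers and shaker above 0.3 N).
It fails at once if a well plate is shifted more than 12 mm or lifted (distance of any of plate_left, plate_right from where it was at the start of the episode above 0.012 m).
It fails at once if another loose thing on the bench is shifted more than 20 mm or lifted (distance of any of tube, marker, culture_flask, tip_box, bottle, tube_rack from where it was at the start of the episode above 0.02 m).
It also fails if it takes over 51 s, if anything falls off the work surface, if the arm or the gripper's body presses on something with over 40 N, if the wrist force passes 120 N, or if a joint passes its speed limit or range.

## Working session

There is one attempt and no reset: what is moved stays moved. The work goes in short steps, Python scripts to look and compute and a tool call to move; the robot and the scene stay as the last step left them, time stands still between calls to the robot, and variables do not carry over. Pictures are saved under pics/ and viewed, about 8 in all and at most 12, crops included, and the job is handed in when it is done.

Besides the shell and the picture viewer there is one more tool, called after ">>>" by a JSON object that holds its "op" and its "data", one argument or row to a line. carry_out: Moves the arm, as the interface text tells. Its arguments: {"type":"object","properties":{"deltas":{"type":"array"},"hand":{"type":"number"},"newtons":{"type":"number"}},"required":["deltas"]}

```bash
mkdir -p pics; cat > h.py <<'E'
import numpy as np, cv2
from station import readout, read_camera, get_calibration, bot, models
def cal(n):
    c=get_calibration(n); return 200/np.tan(np.radians(c["fov_y"])/2),c["cx"],c["cy"],np.array(c["world_from_camera"])
def ray(n,rc):
    f,cx,cy,T=cal(n); d=T[:3,:3]@np.array([(rc[1]-cx)/f,(rc[0]-cy)/f,1]); return T[:3,3],d/np.linalg.norm(d)
def proj(n,p):
    f,cx,cy,T=cal(n); q=T[:3,:3].T@(np.array(p)-T[:3,3]); return q[1]/q[2]*f+cy,q[0]/q[2]*f+cx
def tri(rays):
    A=0;b=0
    for o,d in rays:
        M=np.eye(3)-np.outer(d,d);A=A+M;b=b+M@o
    x=np.linalg.solve(A,b); return x,[np.linalg.norm((np.eye(3)-np.outer(d,d))@(x-o)) for o,d in rays]
def save(n,name,crop=None,s=1):
    im=read_camera(n)
    if crop: r0,r1,c0,c1=crop; im=im[r0:r1,c0:c1]
    im=cv2.resize(im,None,fx=s,fy=s,interpolation=cv2.INTER_CUBIC); cv2.imwrite('pics/'+name,im[:,:,::-1])
E
python3 - <<'E'
from h import *
np.set_printoptions(precision=4,suppress=True)
print(readout.get_obs())
a=read_camera('top');b=read_camera('side')
cv2.imwrite('pics/a.png',cv2.resize(np.vstack([a,b]),None,fx=.75,fy=.75)[:,:,::-1])
for n in('top','side'):
    print(n,cal(n))
    for q in ['speed_dial_axis','speed_dial_lug','off_dot','mark_four','start_top','timer_dial_lug','shaker','tube']:
        print(q,[(np.round(d['centre'],1).tolist(),round(d['score'],2)) for d in models.spot_in(q,n)[:3]])
E
```

```text
{'t': 0.0, 'q': array([-1.4101,  0.4778,  0.0224,  1.5564, -0.0115,  1.1093, -0.0831]), 'joint_vel': array([-0.0002,  0.0021, -0.0014,  0.0007,  0.0006, -0.0011,  0.0006]), 'joint_torque': array([  0.0006, -59.6448,   1.6084, -28.1202,   0.0125,   0.0094,
         0.    ]), 'eef_pos': array([0.1791, 0.6502, 0.2474]), 'tool_rot': array([ 0.0006,  0.7955,  0.606 , -0.0007]), 'contact_force': array([ 0.1838, -0.3751, -0.1987]), 'torque': array([0.0062, 0.0236, 0.004 ]), 'gripper_width': 1.0009158946748624}
top (np.float64(448.6103545161538), 315.3624010882792, 198.88211690272055, array([[ 0.0082, -0.9861,  0.1659,  0.2664],
       [-1.    , -0.0089, -0.0035,  0.0204],
       [ 0.0049, -0.1659, -0.9861,  1.8423],
       [ 0.    ,  0.    ,  0.    ,  1.    ]]))
speed_dial_axis [([214.2, 306.9], 0.9)]
speed_dial_lug [([208.7, 317.4], 0.68), ([211.8, 309.3], 0.49)]
off_dot [([212.3, 308.3], 0.8), ([210.2, 315.2], 0.4)]
mark_four [([211.3, 307.9], 0.87)]
start_top []
timer_dial_lug [([211.7, 283.3], 0.68), ([165.0, 324.7], 0.42)]
shaker [([186.6, 305.6], 0.82), ([210.4, 314.2], 0.35)]
tube []
side (np.float64(461.603838617204), 318.5120101130929, 204.77812285909658, array([[ 0.7466, -0.4316,  0.5062, -0.2653],
       [-0.6652, -0.4711,  0.5794, -0.942 ],
       [-0.0116, -0.7693, -0.6388,  1.1321],
       [ 0.    ,  0.    ,  0.    ,  1.    ]]))
speed_dial_axis [([211.3, 304.2], 0.88)]
speed_dial_lug [([213.5, 303.1], 0.63)]
off_dot [([209.6, 304.1], 0.79)]
mark_four [([207.8, 303.5], 0.57)]
start_top [([292.7, 435.9], 0.58), ([226.9, 323.8], 0.55)]
timer_dial_lug [([172.8, 276.4], 0.67), ([199.2, 281.5], 0.48)]
shaker [([203.8, 323.6], 0.55), ([223.2, 324.7], 0.55)]
tube [([228.6, 367.5], 0.68), ([210.4, 306.4], 0.4)]
```

View pics/a.png

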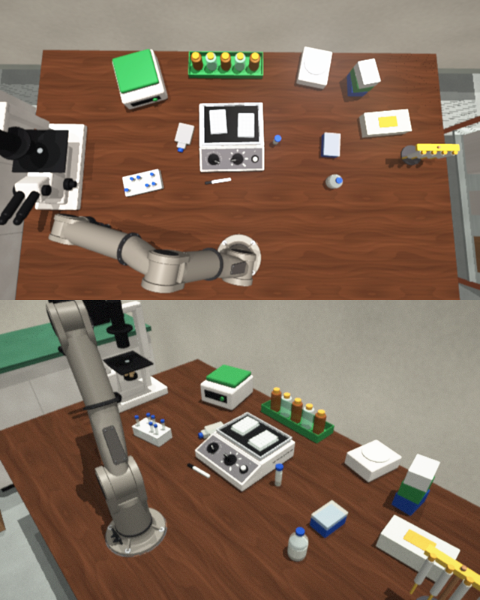

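The picture shows the shaker roughly central, at about (row 182, col 308) in the full top image. The speed dial is near (211, 316) in top and (213, 305) in side. I'll take enlarged crops next.

```bash
python3 - <<'E'
from h import *
a=read_camera('top')[190:235,260:360];b=read_camera('side')[172:252,255:355]
f=lambda i,:cv2.resize(i,None,fx=6,fy=6,interpolation=cv2.INTER_CUBIC)
v=f(np.vstack([a,b[:55+0]]))
v=np.vstack([f(a),f(b)[:328]])
cv2.imwrite('pics/b.png',v[:,:,::-1])
E
```

```text
(no output)
```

View pics/b.png

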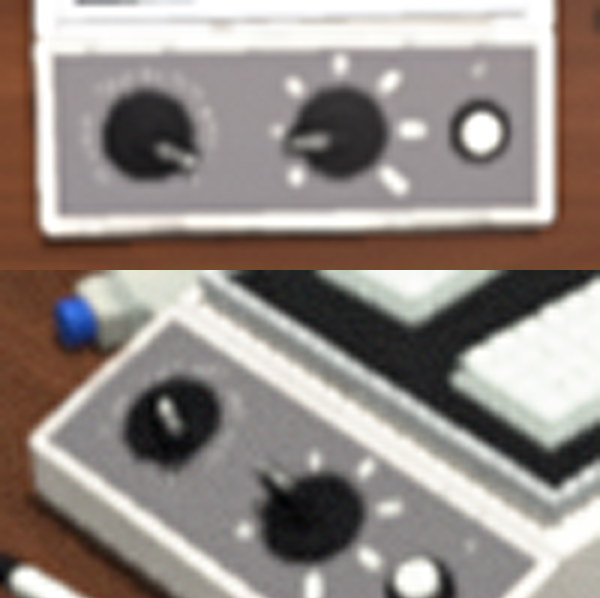

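The crops show the lug pointing left, at the first bar, so the dial is on speed 1. Bar 4 is at crop (390,80) in top, and the start cap is at (480,132). I'll refine these blobs and fit the panel pose.

```bash
cat > fit.py <<'E'
from h import *
from scipy.optimize import least_squares
t=np.radians(20); R0=np.array([[np.cos(t),0,-np.sin(t)],[0,1,0],[np.sin(t),0,np.cos(t)]])
def Rp(yaw):
    c,s=np.cos(yaw),np.sin(yaw); return np.array([[c,-s,0],[s,c,0],[0,0,1]])@R0
def mk(k): # panel pos of mark k
    a=np.radians(135-45*k); r=.043 if k==0 else .046
    return np.array([r*np.cos(a),r*np.sin(a),0])
P={k:mk(k) for k in range(7)}; P['cap']=np.array([0,-.092,.022])
if __name__=='__main__':
    picks={'top':(190,260,{0:(297,176),2:(295,87),3:(340,65),4:(390,80),5:(412,130),6:(395,182),'cap':(480,132)}),
     'side':(172,255,{0:(245,261),2:(316,192),3:(367,198),4:(390,238),5:(369,288),6:(314,312),'cap':(416,308)})}
    obs=[]
    for n,(r0,c0,d) in picks.items():
        g=np.mean([cv2.cvtColor(read_camera(n),cv2.COLOR_RGB2GRAY).astype(float) for _ in range(4)],0)
        for k,(u,v) in d.items():
            c=(u+.5)/6-.5+c0; r=(v+.5)/6-.5+r0
            h=4 if k=='cap' else 3
            for _ in range(3):
                ri,ci=int(round(r)),int(round(c)); w=g[ri-h:ri+h+1,ci-h:ci+h+1]
                w=np.clip(w-max(np.median(w)+15,150),0,None); rr,cc=np.mgrid[ri-h:ri+h+1,ci-h:ci+h+1]
                if w.sum()>0: r,c=(w*rr).sum()/w.sum(),(w*cc).sum()/w.sum()
            obs.append((n,k,r,c))
    def res(p,full=False):
        out=[]
        for n,k,r,c in obs:
            q=proj(n,p[:3]+Rp(p[3])@P[k]); out+=[q[0]-r,q[1]-c]
        return np.array(out)
    s=least_squares(res,[.62,.0,.072,0],x_scale=[.01,.01,.01,.1],loss='soft_l1',f_scale=.5)
    print(np.round(s.x,4)); e=res(s.x).reshape(-1,2)
    for o,x in zip(obs,e): print(o[0],o[1],np.round(o[2:],1),np.round(x,2))
    np.save('pose.npy',s.x)
E
python3 fit.py
```

```text
[0.513  0.0098 0.0735 0.0379]
top 0 [219.  308.9] [0.24 0.03]
top 2 [204.  308.6] [-0.22 -0.67]
top 3 [196. 313.] [4.17 3.05]
top 4 [203.1 324.4] [ 0.14 -0.08]
top 5 [211.1 328.2] [ 0.09 -0.27]
top 6 [219.6 325.1] [-0.35 -0.43]
top cap [211.6 339.8] [0.39 0.06]
side 0 [215.  295.2] [0.26 0.31]
side 2 [203.1 307. ] [-0.32  0.21]
side 3 [199.7 318. ] [ 4.71 -1.94]
side 4 [211.2 319.5] [0.07 0.37]
side 5 [219.6 316.1] [-0.04  0.12]
side 6 [224.7 306.8] [-0.44  0.43]
side cap [222.9 323.9] [-0.45  0.05]
```

The fit is good, with residuals of about 0.3 px apart from blob 3, which the robust loss rejected. Next I'll write the finger-contact planner.

```bash
cat > plan.py <<'E'
from fit import *
from scipy.optimize import brentq
from scipy.spatial.transform import Rotation as Ro
p=np.load('pose.npy'); R=Rp(p[3]); O=p[:3]
HX,HY,TIP=.0145,.011,.017
def quat(o): w,x,y,z=o['tool_rot']; return Ro.from_quat([x,y,z,w]).as_matrix()
g=np.linspace(-1,1,15)
def finger(tipw,yaw):  # panel coords of finger surface samples; yaw = world angle of tool y
    ty=np.array([np.cos(yaw),np.sin(yaw),0]); tx=np.array([-np.sin(yaw),np.cos(yaw),0])
    X,Y,S=np.meshgrid(g*HX,g*HY,np.linspace(0,.03,16),indexing='ij')
    W=tipw+X[...,None]*tx+Y[...,None]*ty+S[...,None]*np.array([0,0,1]); return ((W-O)@R).reshape(-1,3)
def lugframe(q,th):
    a=np.radians(135)-th; e=np.array([np.cos(a),np.sin(a)]); n=np.array([-e[1],e[0]]); return q[:,:2]@e,q[:,:2]@n
def pen(q,th): # min gap of finger ahead of lug's ccw face
    q=q[(q[:,2]<.030)&(q[:,2]>.008)]; x,y=lugframe(q,th); m=(x<.036)&(x>.009); return (y[m]-.005).min() if m.any() else 1
def contact(q):
    for t in np.arange(0,4.7,.005):
        if pen(q,t)>=0 : return t
def clear(q):
    r=np.hypot(q[:,0],q[:,1]); return q[r<.031][:,2].min()-.008 if (r<.031).any() else 1, q[:,2].min(), r[q[:,2]<.02].min()-.011 if (q[:,2]<.02).any() else 1
def way(th,r=.031,h=.019,gap=0.):
    a=np.radians(135)-th; e=np.array([np.cos(a),np.sin(a),0]); n=np.array([-e[1],e[0],0])
    tw=R@(-n); yaw=np.arctan2(tw[1],tw[0])
    f=lambda d: pen(finger(O+R@(r*e+d*n+h*np.array([0,0,1])),yaw),th)-gap
    d=brentq(f,.005,.05); tip=O+R@(r*e+d*n+h*np.array([0,0,1])); return tip,yaw,finger(tip,yaw)
def delta(tip,yaw,o=None):
    o=o or readout.get_obs(); M=quat(o); d=M.T@(tip+[0,0,TIP]-o['eef_pos'])*100
    y0=np.arctan2(M[1,1],M[0,1]); t=-np.degrees(yaw-y0); t=(t+180)%360-180
    return np.round(d,2),round(t,1)
E
python3 - <<'E'
from plan import *
for th in np.arange(.5,3.0,.15):
    tip,yaw,q=way(th); print(round(th,2),np.round(tip,4),round(np.degrees(yaw),1),np.round(np.array(clear(q))*1e3,1))
tip,yaw,q=way(.785,gap=.012); print('start',tip,np.degrees(yaw),pen(q,.785),clear(q)); up=tip.copy();up[2]=.19
print(delta(up,yaw)); 
E
```

```text
0.5 [0.4788 0.0324 0.0816] 19.5 [ 5.9 13.9  7.3]
0.65 [0.4822 0.0365 0.0829] 10.4 [ 6.6 14.6  7.8]
0.8 [0.4868 0.0401 0.0846] 1.3 [ 7.2 15.2  7.5]
0.95 [0.4914 0.0429 0.0863] -7.9 [ 7.4 14.4  7.5]
1.1 [0.4963 0.0448 0.0881] -16.9 [ 7.7 13.8  7.7]
1.25 [0.5016 0.0459 0.09  ] -25.9 [ 8.  13.3  7.6]
1.4 [0.5069 0.0461 0.092 ] -34.7 [ 8.4 13.   7.5]
1.55 [0.5123 0.0454 0.094 ] -43.4 [ 8.9 12.8  7.3]
1.7 [0.5176 0.0437 0.0958] -51.9 [ 9.4 12.8 10.9]
1.85 [0.5227 0.0408 0.0976] -60.3 [ 9.9 12.9 12.6]
2.0 [0.5271 0.0374 0.0992] -68.6 [10.4 13.1 14.5]
2.15 [0.5309 0.0333 0.1005] -76.7 [11.  13.4 16.5]
2.3 [0.534  0.0285 0.1016] -84.8 [11.5 13.8 18.4]
2.45 [0.5364 0.0237 0.1024] -92.9 [11.9 13.7 18.9]
2.6 [0.538  0.0187 0.1029] -101.0 [12.2 13.3 20.7]
2.75 [0.539  0.0136 0.1032] -109.2 [12.4 13.  21.4]
2.9 [0.5392 0.0083 0.1032] -117.4 [12.5 12.8 21.1]
start [0.475133   0.0393588  0.08034328] 2.1973177835061315 0.01200000000000001 (np.float64(0.007235677426658775), np.float64(0.015235677426658776), np.float64(0.01525327859582375))
(array([-51.09,  44.76,   4.13]), np.float64(-17.6))
```

>>> {"op": "carry_out", "data": {
  "deltas": [
    [[-5.1,4.5,0],-3],
    [[-10.2,9,0],-6],
    [[-15.3,13.4,0],-9],
    [[-20.4,17.9,0],-12],
    [[-25.5,22.4,0],-15],
    [[-30.6,26.9,0],-17.6],
    [[-35.8,31.3,0],-17.6],
    [[-40.9,35.8,0],-17.6],
    [[-46,40.3,1],-17.6],
    [[-51.1,44.8,2],-17.6]
  ],
  "hand": 0,
  "newtons": 30
}}

```text
t: 2.65
eef_pos: [0.4522, 0.0872, 0.2356]
tool_rot: [0.0, 0.693, 0.721, 0.001]
contact_force: [1.5, 1.7, -0.0]
gripper_width: 0.001
```

```bash
python3 - <<'E'
from plan import *
tip,yaw,q=way(.785,gap=.012); up=tip.copy();up[2]+=.05
print(delta(up,yaw),delta(tip,yaw),readout.get_obs()['gripper_width'])
E
```

```text
(array([-4.87,  2.09,  8.83]), np.float64(0.0)) (array([-4.88,  2.08, 13.83]), np.float64(0.0)) 0.0008642270408166288
```

>>> {"op": "carry_out", "data": {
  "deltas": [
    [[-4.9,2.1,2],0],
    [[-4.9,2.1,6],0],
    [[-4.9,2.1,8.8],0],
    [[-4.9,2.1,8.8],0],
    [[-4.9,2.1,8.8],0]
  ]
}}

```text
t: 3.28
eef_pos: [0.4759, 0.0393, 0.1486]
tool_rot: [0.001, 0.693, 0.721, 0.002]
contact_force: [0.5, 0.6, 0.3]
gripper_width: 0.001
```

```bash
python3 - <<'E'
from plan import *
tip,yaw,q=way(.785,gap=.012)
print(delta(tip,yaw)); o=readout.get_obs(); t=o['eef_pos']-[0,0,.017]
for n in('top','side'): print(n,proj(n,t))
f=lambda i:cv2.resize(i,None,fx=6,fy=6,interpolation=cv2.INTER_CUBIC)
v=np.vstack([f(read_camera('top')[190:235,260:360]),f(read_camera('side')[175:230,255:355])])
cv2.imwrite('pics/c.png',v[:,:,::-1])
E
```

```text
(array([ 0.  , -0.1 ,  5.13]), np.float64(0.0))
top (np.float64(218.92371519424262), np.float64(308.6974777959721))
side (np.float64(201.11733128358543), np.float64(292.9370085959924))
```

View pics/c.png

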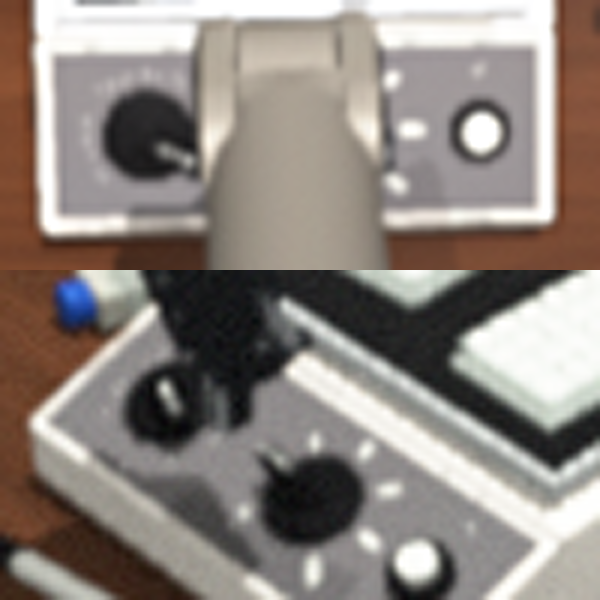

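The fingertip's end shows at crop (235,425) in the side view, against a predicted (228,426), so the tip model holds. I'll go down behind the lug.

>>> {"op": "carry_out", "data": {
  "deltas": [
    [[0,-0.1,2.5],0],
    [[0,-0.1,5.1],0],
    [[0,-0.1,5.1],0],
    [[0,-0.1,5.1],0]
  ]
}}

```text
t: 3.88
eef_pos: [0.4762, 0.0397, 0.0992]
tool_rot: [0.001, 0.693, 0.721, 0.003]
contact_force: [0.0, -0.3, 0.4]
gripper_width: -0.001
```

```bash
cat > arc.py <<'E'
import sys
from plan import *
o=readout.get_obs(); print(np.round(o['eef_pos'],4),np.round(o['contact_force'],1))
q=finger(o['eef_pos']-[0,0,.017],np.arctan2(quat(o)[1,1],quat(o)[0,1])); print('finger angle',contact(q),np.round(np.array(clear(q))*1e3,1))
a,b,n=map(float,sys.argv[1:4])
for th in np.linspace(a,b,int(n)): print(round(th,3),*[x.tolist() for x in delta(*way(th)[:2],o)])
E
python3 arc.py .75 1.26 8
```

```text
[0.4762 0.0397 0.0992] [ 0.  -0.3  0.4]
finger angle 0.47500000000000003 [ 8.6 16.6 14.7]
0.75 [-0.1, 0.92, -0.19] -2.1
0.823 [0.05, 1.13, -0.26] 2.3
0.896 [0.18, 1.35, -0.34] 6.8
0.969 [0.29, 1.59, -0.43] 11.2
1.041 [0.38, 1.83, -0.51] 15.6
1.114 [0.45, 2.08, -0.6] 20.0
1.187 [0.5, 2.34, -0.69] 24.4
1.26 [0.53, 2.6, -0.79] 28.7
```

>>> {"op": "carry_out", "data": {
  "deltas": [
    [[-0.1,0.6,-0.05],0],
    [[-0.1,0.9,-0.1],-2],
    [[0.05,1.1,-0.15],2.3],
    [[0.2,1.35,-0.25],6.8],
    [[0.3,1.6,-0.35],11.2],
    [[0.4,1.85,-0.4],15.6],
    [[0.45,2.1,-0.5],20],
    [[0.5,2.35,-0.6],24.4],
    [[0.55,2.6,-0.7],28.7],
    [[0.55,2.6,-0.7],28.7]
  ]
}}

```text
t: 5.12
eef_pos: [0.5026, 0.0463, 0.1067]
tool_rot: [0.001, 0.85, 0.527, 0.004]
contact_force: [0.2, 0.3, 0.1]
gripper_width: 0.003
```

```bash
python3 arc.py 1.3 2.05 9; python3 - <<'E'
from h import *
save('side','d.png',(175,235,265,345),6)
E
```

```text
[0.5026 0.0463 0.1067] [0.2 0.3 0.1]
finger angle 1.285 [ 7.4 12.7  7.9]
1.3 [0.02, 0.08, -0.1] 2.5
1.394 [0.17, 0.38, -0.22] 8.0
1.488 [0.29, 0.7, -0.34] 13.5
1.581 [0.38, 1.03, -0.46] 18.8
1.675 [0.43, 1.37, -0.57] 24.2
1.769 [0.42, 1.75, -0.69] 29.4
1.862 [0.4, 2.09, -0.79] 34.6
1.956 [0.34, 2.44, -0.89] 39.8
2.05 [0.24, 2.77, -0.98] 44.9
```

View pics/d.png

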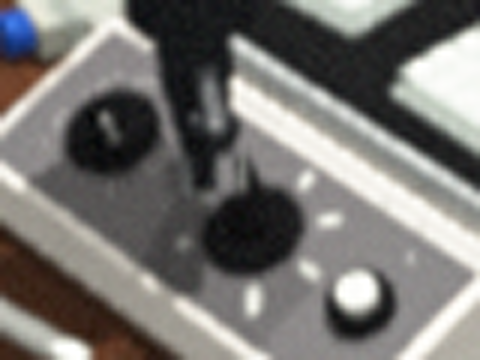

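The lug now points at bar 2, near crop (247,170), and there is no contact force, so the first click is done. Next is the click to speed 3.

>>> {"op": "carry_out", "data": {
  "deltas": [
    [[0.15,0.4,-0.2],8],
    [[0.3,0.7,-0.3],13.5],
    [[0.4,1.05,-0.4],18.8],
    [[0.45,1.35,-0.5],24.2],
    [[0.4,1.75,-0.65],29.4],
    [[0.4,2.1,-0.75],34.6],
    [[0.35,2.45,-0.85],39.8],
    [[0.25,2.75,-0.9],44.9],
    [[0.25,2.75,-0.9],44.9]
  ]
}}

```text
t: 6.3
eef_pos: [0.5281, 0.0361, 0.1158]
tool_rot: [-0.001, 0.986, 0.164, 0.003]
contact_force: [0.2, 1.0, 0.3]
gripper_width: 0.004
```

```bash
python3 arc.py 2.05 2.84 9; python3 - <<'E'
from h import *
save('side','e.png',(175,235,265,345),6)
E
```

```text
[0.5281 0.0361 0.1158] [0.2 1.  0.3]
finger angle 2.045 [ 9.2 12.4 12.2]
2.05 [0.03, 0.01, -0.09] 0.2
2.149 [0.17, 0.35, -0.17] 5.5
2.247 [0.28, 0.71, -0.25] 10.9
2.346 [0.34, 1.08, -0.31] 16.2
2.445 [0.39, 1.43, -0.36] 21.5
2.544 [0.39, 1.77, -0.4] 26.8
2.642 [0.37, 2.11, -0.42] 32.2
2.741 [0.31, 2.46, -0.44] 37.6
2.84 [0.22, 2.79, -0.45] 43.0
```

View pics/e.png

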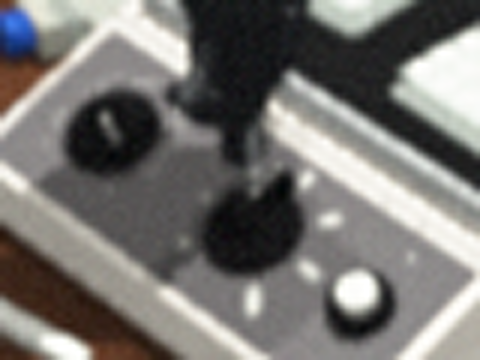

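The lug now points at bar 3, at crop (285,185) towards (305,180). Next is the last click.

>>> {"op": "carry_out", "data": {
  "deltas": [
    [[0.15,0.35,-0.1],5.5],
    [[0.3,0.7,-0.2],10.9],
    [[0.35,1.1,-0.25],16.2],
    [[0.4,1.45,-0.3],21.5],
    [[0.4,1.75,-0.35],26.8],
    [[0.35,2.1,-0.4],32.2],
    [[0.3,2.45,-0.4],37.6],
    [[0.2,2.8,-0.4],43],
    [[0.2,2.8,-0.4],43]
  ]
}}

```text
t: 7.48
eef_pos: [0.5387, 0.0103, 0.1196]
tool_rot: [-0.002, 0.978, -0.207, 0.003]
contact_force: [1.0, 0.4, 1.0]
gripper_width: -0.001
```

```bash
python3 arc.py 2.84 2.94 3; python3 - <<'E'
from h import *
save('side','f.png',(175,235,265,345),6)
E
```

```text
[0.5387 0.0103 0.1196] [1.  0.4 1. ]
finger angle 0.0 [11.9 12.5 19.7]
2.84 [0.04, -0.03, -0.06] 0.2
2.89 [0.11, 0.13, -0.06] 3.0
2.94 [0.17, 0.3, -0.05] 5.7
```

View pics/f.png

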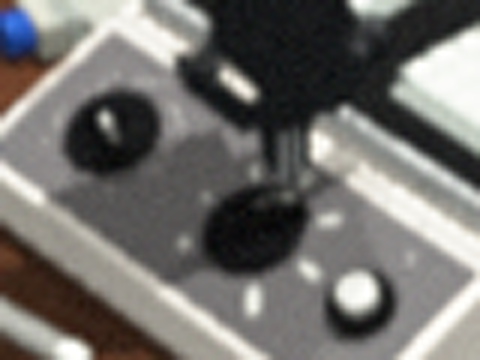

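The hand hides the lug in this view. I'll back off, lift and look.

>>> {"op": "carry_out", "data": {
  "deltas": [
    [[0,-0.5,0],0],
    [[0,-0.5,-1],0],
    [[0,-0.5,-5],0],
    [[0,-0.5,-9],0],
    [[0,-0.5,-9],0],
    [[0,-0.5,-9],0]
  ]
}}

```text
t: 8.28
eef_pos: [0.5399, 0.0152, 0.2095]
tool_rot: [-0.002, 0.978, -0.206, 0.003]
contact_force: [-0.4, -1.1, -0.2]
gripper_width: 0.0
```

```bash
python3 - <<'E'
from plan import *
save('side','g.png',(175,235,265,345),6)
for th in (2.356,3.1416):
    a=np.radians(135)-th
    for r in(.012,.034): print(th,(np.array(proj('side',O+R@[r*np.cos(a),r*np.sin(a),.03]))-[175,265])*6)
# press: tip's uphill edge ~3mm upslope of cap centre, tool y up-slope-ish
o=readout.get_obs(); y0=np.arctan2(quat(o)[1,1],quat(o)[0,1]); print('toolyaw',np.degrees(y0))
yaw=p[3]-np.pi/2 # tool y to the right, tool x up-slope (14.5 half)
up=R@[1,0,0]; nz=R@[0,0,1]
for hgt in (.06,.024,.018,.0155):
    edge=O+R@[.003,-.092,hgt]; hd=np.array([np.cos(p[3]),np.sin(p[3]),0]); 
    print(hgt,*delta(edge-hd*HX,yaw,o), edge-hd*HX)
E
```

```text
2.356 [186.97020159 252.94579741]
2.356 [160.96713738 278.72218685]
3.1416 [197.87255459 258.80142192]
3.1416 [191.6772562  295.62167499]
toolyaw -113.82330806711765
0.06 [-1.1  11.27  6.06] -26.0 [ 0.48428853 -0.0833695   0.13088832]
0.024 [-1.000e-02  1.074e+01  9.450e+00] -26.0 [ 0.4965924  -0.08290264  0.09705938]
0.018 [ 0.18 10.66 10.02] -26.0 [ 0.49864305 -0.08282482  0.09142123]
0.0155 [ 0.25 10.62 10.25] -26.0 [ 0.49949749 -0.0827924   0.089072  ]
```

View pics/g.png

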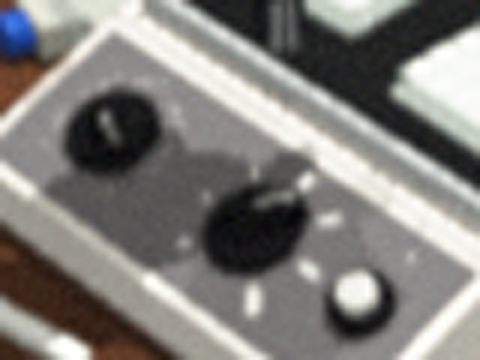

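The lug's white line runs from (258,203) to (295,190), matching the prediction for speed 4, (259,198) to (296,192). The dial is on speed 4. I'll go above the start button.

>>> {"op": "carry_out", "data": {
  "deltas": [
    [[-0.3,3,0],-8],
    [[-0.7,7,0],-16],
    [[-1.1,11.3,2],-26],
    [[-1.1,11.3,5],-26],
    [[-1.1,11.3,6],-26],
    [[-1.1,11.3,6],-26],
    [[-1.1,11.3,6],-26]
  ]
}}

```text
t: 9.2
eef_pos: [0.4849, -0.0834, 0.149]
tool_rot: [-0.001, 1.0, 0.019, 0.003]
contact_force: [-0.0, -0.1, 0.3]
gripper_width: 0.003
```

```bash
cat > press.py <<'E'
from plan import *
o=readout.get_obs(); yaw=p[3]-np.pi/2; hd=np.array([np.cos(p[3]),np.sin(p[3]),0])
print(o['eef_pos'],o['contact_force'])
for h in (.06,.024,.022,.02,.018,.016,.015,.014,.013): print(h,*[x.tolist() for x in delta(O+R@[.003,-.092,h]-hd*HX,yaw,o)])
E
python3 press.py
python3 - <<'E'
from h import *
save('side','h.png',(175,235,275,355),6)
E
```

```text
[ 0.48485796 -0.08337928  0.14903381] [-0.0283537  -0.09237749  0.33699077]
0.06 [-0.06, -0.0, 0.11] 0.0
0.024 [1.15, 0.0, 3.5] 0.0
0.022 [1.22, 0.01, 3.69] 0.0
0.02 [1.29, 0.01, 3.88] 0.0
0.018 [1.36, 0.01, 4.07] 0.0
0.016 [1.42, 0.01, 4.26] 0.0
0.015 [1.46, 0.01, 4.35] 0.0
0.014 [1.49, 0.01, 4.45] 0.0
0.013 [1.53, 0.01, 4.54] 0.0
```

View pics/h.png

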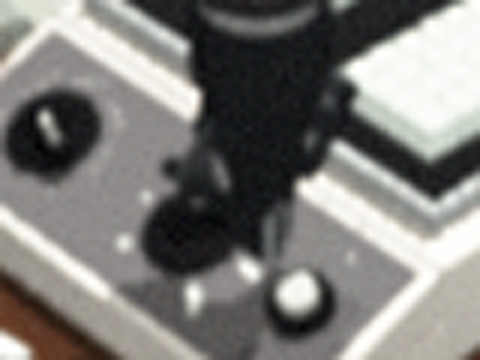

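The fingertip, at about (270,245), hovers over the cap at (297,292). I'll press in slow steps along the panel normal.

>>> {"op": "carry_out", "data": {
  "deltas": [
    [[0.6,0,2],0],
    [[1.15,0,3.4],0],
    [[1.2,0,3.7],0],
    [[1.3,0,3.9],0],
    [[1.35,0,4.1],0],
    [[1.35,0,4.1],0]
  ]
}}

```text
t: 10.0
eef_pos: [0.4989, -0.0829, 0.1086]
tool_rot: [-0.001, 1.0, 0.019, 0.003]
contact_force: [-0.2, -0.2, 0.5]
gripper_width: -0.0
```

```bash
python3 press.py
```

```text
[ 0.49888867 -0.08290023  0.10855705] [-0.24605    -0.24299866  0.54554139]
0.06 [-1.43, -0.02, -3.94] 0.0
0.024 [-0.23, -0.01, -0.55] 0.0
0.022 [-0.16, -0.01, -0.36] 0.0
0.02 [-0.09, -0.01, -0.17] 0.0
0.018 [-0.02, -0.01, 0.01] 0.0
0.016 [0.04, -0.01, 0.2] 0.0
0.015 [0.08, -0.01, 0.3] 0.0
0.014 [0.11, -0.01, 0.39] 0.0
0.013 [0.14, -0.01, 0.48] 0.0
```

No contact yet, so the fingertips are probably thinner than I assumed. I'll keep going.

>>> {"op": "carry_out", "data": {
  "deltas": [
    [[0.1,0,0.2],0],
    [[0.15,0,0.4],0],
    [[0.15,0,0.4],0],
    [[0.15,0,0.4],0]
  ]
}}

```text
t: 10.5
eef_pos: [0.5004, -0.0829, 0.1046]
tool_rot: [-0.001, 1.0, 0.019, 0.003]
contact_force: [-2.3, 0.6, 4.0]
gripper_width: -0.005
```

>>> {"op": "carry_out", "data": {
  "deltas": [
    [[0.05,0,0.15],0],
    [[0.1,0,0.3],0],
    [[0.1,0,0.3],0],
    [[0.1,0,0.3],0]
  ]
}}

```text
t: 11.0
eef_pos: [0.5013, -0.0829, 0.1024]
tool_rot: [-0.002, 1.0, 0.019, 0.003]
contact_force: [-6.4, 1.3, 16.3]
gripper_width: -0.001
```

The force reached 4.6 N after about 4.3 mm of travel, then 17 N, so the cap has bottomed out. I'll release along the normal and lift clear.

>>> {"op": "carry_out", "data": {
  "deltas": [
    [[-0.1,0,-0.4],0],
    [[-0.4,0,-1.2],0],
    [[-1.2,0,-3.5],0],
    [[-1.2,0,-8],0],
    [[-5,0,-13],0],
    [[-8,0,-15],0],
    [[-8,0,-15],0],
    [[-8,0,-15],0]
  ]
}}

```text
t: 12.0
eef_pos: [0.421, -0.0857, 0.2518]
tool_rot: [-0.002, 1.0, 0.02, 0.004]
contact_force: [0.2, -0.2, -0.2]
gripper_width: -0.002
```

```bash
python3 - <<'E'
from h import *
print(readout.get_obs()['contact_force'])
save('side','i.png',(160,260,255,375),6)
for q in ('start_top','tube'): print(q,[(np.round(d['centre'],1).tolist(),round(d['score'],2)) for d in models.spot_in(q,'side')[:2]])
E
```

```text
[ 0.18927592 -0.22067799 -0.23900492]
start_top [([225.3, 324.0], 0.58)]
tube [([233.3, 366.9], 0.62), ([198.7, 282.5], 0.17)]
```

View pics/i.png

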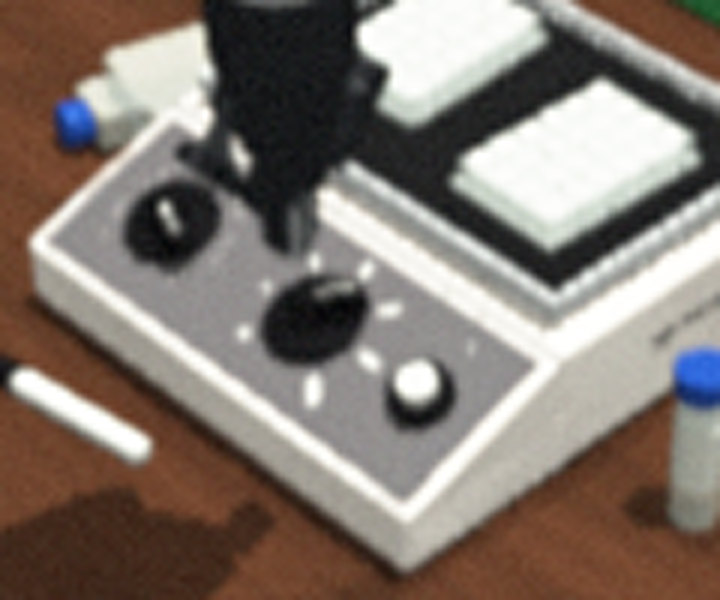

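The lug's line, (318,298) to (357,284), still points at bar 4. The cap is up at (417,382), and the timer dial, plates, tube and marker look unmoved. I'll hand in.

```bash
python3 -c "
from station import bot; print(bot.hand_in())"
```

```text
the job is handed in; nothing more can be done
None
```

The speed dial is on speed 4, and the start button was pressed after that and has sprung back. I handed the job in at about 12 s; it reports no verdict, so I can't say it passed.

- **Dial:** it started on speed 1. I pushed the lug clockwise with the closed fingers through three clicks, with a side picture after each. The third click was hidden by the hand, so I lifted clear to see it. The lug's white line lay on bar 4, where I predicted it for 3.14 rad.
- **Start button:** I pressed along the panel's normal. The force was 4.6 N after about 4.3 mm, then 17 N once the cap bottomed out after about 6 mm. I have no direct reading of the button's travel, so this comes from the arm's position and force.
- **Last checks:** before hand-in the side picture showed the lug still on bar 4, the cap up, and the timer lug, plates, tube, marker and flask looking unmoved. I judged that by eye and did not measure it. The tip box, bottle and rack were outside the last picture, but the arm never came near them. The contact force was about zero with the tool well clear.
- **Disagreements:** the blob for bar 3 was off in both camera views and the fit rejected it. The finger met the button about 2 mm later than expected, probably because the tips are thinner than I assumed.

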